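# Let a ball out of the desk dispenser and close its lid softly

### The arm

A 7-joint arm with a two-finger parallel gripper is mounted at the origin on the work surface. World frame = base frame: x ahead of the robot, y to its left, z up, the work surface at z = 0. Lengths are in mm, angles in rad, forces in N, time in s.
With the tool pointing down it reaches from about 400 to 875 mm from the base axis. Payload 4.4 kg.
Tool frame: the origin (TCP) lies at the very end of the fingers, on their centre line; the grasp point (between the pads) lies 19 mm behind it (ctrl.pinch_z is the z of the grasp point in the tool frame, in mm); z points along the fingers, x is the direction in which the jaws open and shut, and the axes are right-handed (so a half turn about z gives the same grasp; the last joint's range is limited). The gripper opens to 85 mm and grips with 20 to 120 N. Pads are 22 mm wide; open, the fingers measure 114 mm over their backs; the gripper's body (76 mm by 85 mm) begins 54 mm behind the grasp point. The pads swing forward as they close: fully open they stand 13 mm farther back than shut.
Start: joints at [1.167, 0.628, 0.038, 1.517, -0.027, 0.996, -0.02], TCP at [215.446, -613.271, 231.313] pointing down, gripper open.
Joint ranges: [-3.06, 3.06], [-0.37, 2.12], [-1.25, 1.32], [0.18, 2.47], [-1.1, 4.24], [0.23, 1.98], [-2.94, 2.94]. Speed limits (rad/s): [2.57, 2.57, 3.14, 3.14, 3.14, 3.14, 3.14].

### API

Orientations are given as [roll, pitch, yaw] about the fixed x, y, z axes, in that order (R = Rz(yaw) Ry(pitch) Rx(roll)).
In Python, from cell import sensors, get_image, order, ctrl gives the robot as it stands.
- The arm moves only by the tool arm_command, never from a script. Its argument "rows" is a list that holds one entry, the list of rows, each a list of 6 numbers: the shift along the tool's x, y, z in mm, then the turn, a rotation vector about the tool's x, y, z in degrees. A call has 1 to 20 rows; each row is the pose to reach, as a shift and turn from the pose commanded when the call began, along the tool's axes at that moment; what a row does not reach only later rows make up. A row lasts 1/12 s, in which the tool goes at most 41.7 mm and 7.16 degrees, less where a joint would pass 70% of its speed; a pose out of reach is approached as far as the arm can. A call with a gripper value outside its range is refused whole. "claw" is the opening, from -1 (shut) to 1 (fully open), set as the call begins (left out, the last holds). The fingers move at their own pace and stop on an object; the grip force is fixed at half the most. Time passes only in rows, so rows that repeat a pose let the fingers close. It gives the time, the measured TCP pose, the force and the opening at its end, in the units of the state.
- sensors.read_state(): the state, without advancing time (a new reading comes with each control period).
- get_image(name): name is "side" or "top"; returns a dict with "pixels" (480x640x3 uint8, red, green, blue), "z_map" (480x640 float32, mm along the optical axis (not along the pixel's ray), 0 where there is no reading), "K" (3x3 intrinsics, pixels), "pose" (4x4, takes a point from camera to world coordinates). Camera axes: x right, y up, looking along -z (the intrinsics and any distortion apply to the point x, -y, -z); pixel columns grow to the right and rows downward; lengths in mm; the calibration is good to about 2 mm. A picture is of the moment at which its call begins.
- order.finish_job(): hands the job in, once; it reports no verdict.
The state is a dict: "clock": time; "qpos": joint angles; "qd": joint speeds; "tau": joint torques, N m; "eef_pos": TCP position; "tool_rot": TCP orientation; "force": force on the tool from outside, world axes, zero at the start; "torque": the same for the moment, N m; "width": finger opening in mm.
Only numpy, scipy, OpenCV 4.12 (cv2) and the standard library are available. Lean on these libraries where they do the work, as an engineer would, in place of code of your own. Each camera call takes 0.05 s, during which the arm holds its last target.

### The job

Let the orange ball out of the dispenser: with your fingertips, press its blue lever pad right down so that the linked lid stands wide open, and keep it down until the ball has rolled into the catch tray and come to rest. Then ease the lever slowly all the way back up, taking about two seconds or more, so that the lid closes without slamming, and move clear. Work the lid only by the lever: do not touch the lid or the ball, and leave the tumbler, the tin and the stapler where they stand.

Things in the scene. Friction and masses are not known exactly. Their poses are not given: they have to be found in the camera images.
- dispenser: White chute, fixed, 62 mm wide (its x -31 to 31), 260 long (y -135 to 125), walls 5; floor slopes 8 deg down to +y. Lidded hopper y -135 to 0, 120 high; open tray y 0 to 125, 84 high. Grey gear housing with the lever: x -61 to -31, y -143 to -33, 130 high. Origin at desk height below the hopper's mouth, mid-width; -x faces the robot at yaw 0, z up; yaw -0.45 to 0.6 rad
- tray (a point): Floor of the catch tray under the place where the ball comes to rest, against the tray's end wall; 41 mm above the desk
- lever (a joint): Lever angle, rad: 0 = up (rest stop), 0.45 = right down (stop; counts as pressed from 0.39). Pivot axis along the dispenser's y, at its x -50, z 88 mm. Spring and lid push it back up at once when let go: about 3 to 4 N down on the pad starts it, about 5 to 8 N holds it right down
- lever_pad (a point): Centre of the top face of the lever's flat blue pad (50 x 50 x 10 mm), 120 mm from the pivot, 105 clear of the housing. Up: dispenser x -167, y -85, z 117 mm, outer edge tilted 0.2 rad up; right down: z about 64 mm, almost straight below, outer edge tilted 0.25 rad down. Moves with the lever
- lid (a joint): Lid angle, rad: 0 = shut, 0.75 = wide open (counts from 0.62); geared to the lever, always 1.67 x its angle. Let go, it falls shut and slams: a slam is closing faster than 1.5 rad/s at any moment (0.9 rad/s of the lever, 100 mm/s at the pad)
- lid_front (a point): Middle of the lid's free edge, on top. Lid: green frame 66 x 135 mm, open window with a bar, green front flap 60 mm deep that holds the ball back. Hinged along the dispenser's x at its y -130, z 124 mm; the free edge, 135 mm from the hinge, rises to about 220 mm above the desk. Not to be touched
- ball: Orange ball, 40 mm diameter, about 28 g, at first in the hopper against the lid's flap; rolls by itself down into the tray within about 1.5 s once the flap is up. Its body frame turns as it rolls: use ball_center. Not to be touched
- ball_center (a point): Centre of the orange ball. In the hopper at dispenser y -24, z 78 mm; at rest in the tray at about y 100, z 61 mm
- tumbler: Bystander: beige tumbler, 74 mm diameter, 150 mm high; origin at the centre of its foot. Stands on the lever side of the dispenser: right of the lever, in front of the tray or by the tray's end
- tin: Bystander: red tin, 60 mm diameter, 75 mm high; origin at the centre of its foot; stands in another of the same three places
- stapler: Bystander: red and black stapler, 100 x 34 x 41 mm, long side along its x; origin at the centre of its underside; stands in the last of those three places

How it is judged (in metres and radians):
On the way, in this order (a step that is already met when the one before it is completed fails the run):
1. the lever is held right down, the lid wide open, while the ball rolls into the tray and comes to rest (value of joint lever above 0.39 rad and value of joint lid above 0.62 rad and linear speed of ball below 0.05 m/s and y of ball_center in the frame of dispenser between 0.06 and 0.12 m and x of ball_center in the frame of dispenser between -0.026 and 0.026 m and height (world z) of ball_center below 0.08 m), for 0.2 s.
2. the lever is back up and the lid shut (value of joint lever below 0.03 rad and value of joint lid below 0.05 rad), for 0.2 s.
At the end, for the whole second after the job is handed in: Lever up (below 0.03 rad), lid shut (below 0.05 rad), ball at rest (under 0.05 m/s) in the catch tray, its centre 60 to 120 mm along the dispenser's +y and within the chute (all of step 2 and linear speed of ball below 0.05 m/s and y of ball_center in the frame of dispenser between 0.06 and 0.12 m and x of ball_center in the frame of dispenser between -0.026 and 0.026 m and height (world z) of ball_center below 0.08 m); the robot touches nothing.
It fails at once if the lid slams: it closes faster than 1.5 rad/s (velocity of joint lid below -1.5 rad/s).
It fails at once if the lever is worked with something other than the fingers (contact force between the arm and lever above 1 N).
It fails at once if the robot touches the lid or the ball (contact force between any of the arm, the fingers and ball above 0.5 N or contact force between any of the arm, the fingers and lid above 1 N).
It fails at once if the ball is lifted or leaves the chute (height (world z) of ball_center above 0.11 m or height (world z) of ball_center below 0.045 m).
It fails at once if the tumbler, tin or stapler is pushed, tipped or lifted (moved more than 15 mm, or tilted more than 0.2 rad) (distance of any of tumbler, tin, stapler from where it was at the start of the episode above 0.015 m or angle between any of tumbler, tin, stapler's own z axis and vertical above 0.2 rad).
It also fails if it takes over 38 s, if anything falls off the work surface, if the arm or the gripper's body presses on something with over 40 N, if the wrist force passes 120 N, or if a joint passes its speed limit or range.

## Working session

There is one attempt and no reset: what is moved stays moved. The work goes in short steps, Python scripts to look and compute and a tool call to move; the robot and the scene stay as the last step left them, time stands still between calls to the robot, and variables do not carry over. Pictures are saved under pics/ and viewed, and the job is handed in when it is done.

Besides the shell and the picture viewer there is one more tool, called after "Request:" as name([rows], argument=value, ...), one row to a line, values as JSON. arm_command: Moves the arm, as the interface text tells. Its arguments: {"type":"object","properties":{"rows":{"type":"array","items":{"type":"array","items":{"type":"array","items":{"type":"number"}}}},"claw":{"type":"number"}},"required":["rows"]}

```bash
mkdir -p pics; ls; cat > h.py <<'E'
import numpy as np, cv2
from cell import sensors,get_image,order,ctrl
def snap(n,f):
    im=get_image(n); cv2.imwrite('pics/'+f,im['pixels'][:,:,::-1]); np.savez('pics/'+f[:-4]+'.npz',**im); return im
def cloud(im):
    K,P,z=im['K'],np.array(im['pose']),im['z_map']
    v,u=np.mgrid[:480,:640]
    X=(u-K[0,2])/K[0,0]*z; Y=(v-K[1,2])/K[1,1]*z
    p=np.stack([X,-Y,-z],-1)
    return p@P[:3,:3].T+P[:3,3]
E
python3 - <<'E'
from h import *
for n in('side','top'):
    im=snap(n,n+'1.png'); print(n,im['pose'],im['K'],[k for k in im])
s=sensors.read_state(); print(s)
E
```

```text
pics
side [[-7.85035670e-01  3.43084819e-01 -5.15763322e-01  1.12196433e+02]
 [-6.19248832e-01 -4.55900420e-01  6.39285297e-01  5.90757329e+02]
 [-1.58076342e-02  8.21247596e-01  5.70352965e-01  6.22649149e+02]
 [ 0.00000000e+00  0.00000000e+00  0.00000000e+00  1.00000000e+00]] [[467.07653728   0.         320.06488451]
 [  0.         467.07653728 233.0580133 ]
 [  0.           0.           1.        ]] ['pixels', 'z_map', 'K', 'pose']
top [[-2.63830363e-02  9.92146415e-01 -1.22267851e-01  5.03640698e+02]
 [-9.99637125e-01 -2.55194177e-02  8.62421201e-03  2.18541805e+01]
 [ 5.43627666e-03  1.22451016e-01  9.92459669e-01  8.71043523e+02]
 [ 0.00000000e+00  0.00000000e+00  0.00000000e+00  1.00000000e+00]] [[470.19871925   0.         308.91994339]
 [  0.         470.19871925 235.97087865]
 [  0.           0.           1.        ]] ['pixels', 'z_map', 'K', 'pose']
{'clock': 0.1, 'qpos': array([ 1.16720323,  0.62921556,  0.03842933,  1.51824891, -0.02700401,
        0.99631856, -0.02002803]), 'qd': array([ 7.07367266e-04, -6.44376783e-04, -1.31059120e-03, -2.43636284e-03,
        7.40040626e-04, -3.47787447e-05, -6.56899974e-04]), 'tau': array([ 2.43136747e-03, -5.64532220e+01,  1.23044115e+00, -1.93968952e+01,
        1.13060296e-02,  5.52853962e-03,  1.85685093e-05]), 'eef_pos': array([ 215.26971217, -612.73243843,  230.51155333]), 'tool_rot': array([ 3.14159054e+00,  1.67313789e-03, -1.23302053e+00]), 'force': array([-0.61861156,  0.44697502, -0.60979809]), 'torque': array([ 0.00435957, -0.01860538,  0.02786466]), 'width': 85.24348883217995}
```

View pics/side1.png

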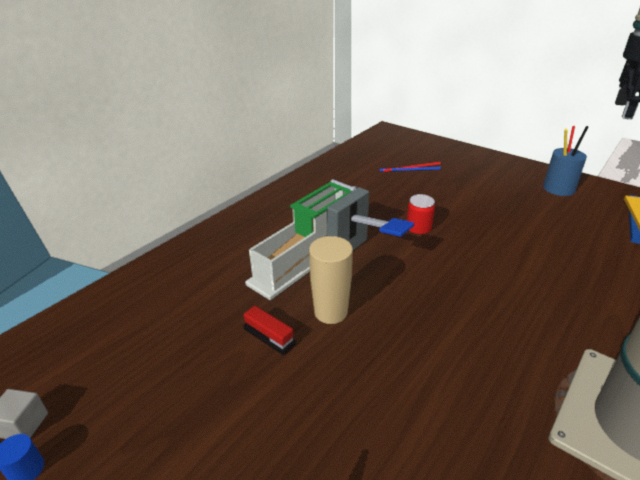

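View pics/top1.png

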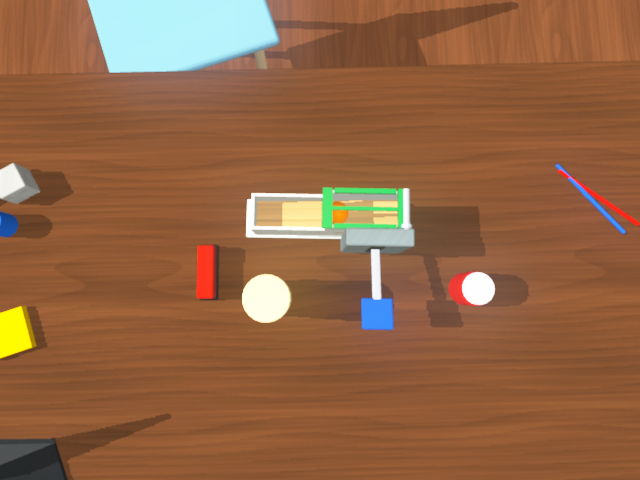

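The top view shows the blue pad at about (377,313), the ball at (341,212) under the green lid at (365,208), the tin at (475,289), the tumbler at (267,298) and the stapler at (206,272). Next I'll measure them.

```bash
python3 - <<'E'
from h import *
def ld(f): return dict(np.load('pics/'+f))
for f in('top1.npz','side1.npz'):
    im=ld(f); c=cloud(im); hsv=cv2.cvtColor(im['pixels'],cv2.COLOR_RGB2HSV); H,S,V=hsv[...,0].astype(int),hsv[...,1],hsv[...,2]
    K,P=im['K'],im['pose']
    ok=im['z_map']>0
    inr=ok&(c[...,0]>350)&(c[...,0]<900)&(abs(c[...,1])<400)&(c[...,2]>15)
    for n,m in dict(blue=(H>105)&(H<130)&(S>150),green=(H>45)&(H<80)&(S>120),red=((H<5)|(H>175))&(S>170),beige=(H>10)&(H<25)&(S<150)&(S>40)&(V>150),orange=(H>5)&(H<14)&(S>190)&(V>180)).items():
        m=(m&inr).astype(np.uint8); k,lab,st,ce=cv2.connectedComponentsWithStats(m)
        for i in range(1,k):
            if st[i,4]<60: continue
            p=c[lab==i]; r=cv2.minAreaRect(p[:,:2].astype(np.float32))
            print(f[:4],n,st[i,4],ce[i].round(),'mean',p.mean(0).round(1),'min',np.percentile(p,2,0).round(),'max',np.percentile(p,98,0).round(),'rect',np.round(r[0]),np.round(r[1]),round(r[2],1))
    # chute: high-V low-S 
    m=((S<40)&(V>120)&inr&(c[...,2]>60)&(c[...,0]>550)&(c[...,2]<200)).astype(np.uint8)
    k,lab,st,ce=cv2.connectedComponentsWithStats(m)
    for i in range(1,k):
        if st[i,4]<60: continue
        p=c[lab==i]; r=cv2.minAreaRect(p[:,:2].astype(np.float32)); print('white',st[i],r)
E
```

```text
top1 blue 930 [377. 313.] mean [470.2 -88.6 117.1] min [ 448. -112.  112.] max [493. -65. 122.] rect [470. -89.] [50. 49.] 87.3
top1 green 760 [353. 207.] mean [639.9 -57.3 126.6] min [ 609. -136.  124.] max [672.  -8. 130.] rect [640. -71.] [129.  66.] 88.4
top1 green 337 [366. 190.] mean [667.4 -79.  126.7] min [ 663. -124.  121.] max [672. -30. 130.] rect [668. -77.] [99.  9.] 87.5
top1 green 215 [363. 226.] mean [609.8 -71.5 127.5] min [ 606. -121.  125.] max [613. -27. 130.] rect [610. -74.] [98.  7.] 88.0
top1 red 935 [206. 271.] mean [548.2 198.3  40.3] min [505. 185.  29.] max [593. 213.  44.] rect [549. 200.] [29. 92.] 89.3
top1 red 368 [458. 288.] mean [ 506.2 -243.6   46.4] min [ 479. -258.   17.] max [ 533. -237.   68.] rect [ 504. -250.] [58. 26.] 6.7
top1 beige 312 [368. 202.] mean [660.  -89.1  66.2] min [ 654. -136.   58.] max [666. -40.  74.] rect [658. -82.] [110.  14.] 88.4
top1 beige 1462 [287. 212.] mean [649.6  52.8  46.3] min [626.  -4.  38.] max [670. 107.  55.] rect [648.  51.] [116.  46.] 87.4
top1 beige 578 [371. 217.] mean [633.5 -94.1  67. ] min [ 623. -1
[... 1181 characters left out ...]
[530. 121. 150.] rect [541.  36.] [ 71. 207.] 40.9
white [331 180  25  11  69] ((635.3758544921875, -141.101318359375), (12.171256065368652, 65.26689910888672), 85.55410766601562)
white [303 188  32  18  99] ((662.93310546875, -91.49842071533203), (102.00586700439453, 4.969486236572266), 87.54869842529297)
white [313 190  30  21 123] ((648.1937866210938, -105.70623779296875), (76.95233917236328, 33.58279800415039), 83.92052459716797)
white [ 250  213   76   59 1254] ((640.7086181640625, 35.784236907958984), (159.64974975585938, 66.31031036376953), 86.7470703125)
white [352 215  12   8  64] ((563.3927612304688, -107.38482666015625), (23.152559280395508, 45.29841995239258), 3.1391890048980713)
```

```bash
python3 - <<'E'
from h import *
from scipy.spatial.transform import Rotation as R
s=sensors.read_state(); r=R.from_euler('xyz',s['tool_rot'])
d=np.array([470.5,-88,190])-np.array([215.446,-613.271,231.313])
print(r.as_matrix().round(3),r.inv().apply(d).round(1))
E
```

```text
[[ 0.331 -0.943 -0.001]
 [-0.943 -0.331  0.002]
 [-0.002  0.    -1.   ]] [-411.  -414.7   42. ]
```

Request:
arm_command([
  [[-8,-8,0,0,0,0],[-25,-25,0,0,0,0],[-48,-48,0,0,0,0],[-72,-73,0,0,0,0],[-96,-97,0,0,0,0],[-120,-121,0,0,0,0],[-144,-145,0,0,0,0],[-168,-170,0,0,0,0],[-192,-194,0,0,0,0],[-216,-218,0,0,0,0],[-240,-242,0,0,0,0],[-264,-266,5,0,0,0],[-288,-291,10,0,0,0],[-312,-315,15,0,0,0],[-336,-339,20,0,0,0],[-360,-363,25,0,0,0],[-382,-385,30,0,0,0],[-400,-403,35,0,0,0],[-408,-412,40,0,0,0],[-411,-415,42,0,0,0]],
], claw=-1)

```text
clock: 1.77
eef_pos: [471.0, -85.2, 188.7]
tool_rot: [3.141, 0.001, -1.228]
force: [0.5, -0.1, 0.4]
width: -0.1
```

```bash
python3 - <<'E'
from h import *
a=snap('side','side2.png')['pixels'];b=snap('top','top2.png')['pixels']
cv2.imwrite('pics/both2.png',np.hstack([cv2.resize(a[120:340,200:520],(400,275)),cv2.resize(b[150:370,200:520],(400,275))])[:,:,::-1])
print(sensors.read_state())
E
```

```text
{'clock': 1.8667, 'qpos': array([ 0.13245381,  0.44882846, -0.00918086,  2.02927357,  0.00704651,
        0.66492274, -1.11349084]), 'qd': array([ 0.03249129, -0.01136744,  0.0243806 ,  0.00023081,  0.0042504 ,
        0.00600945,  0.00914459]), 'tau': array([ -1.29101291, -41.09477162,  -0.24307452, -14.38428819,
        -0.08848008,  -0.08780031,  -0.0893338 ]), 'eef_pos': array([470.09280797, -87.88831963, 188.90704761]), 'tool_rot': array([ 3.14017421e+00,  3.00965943e-04, -1.23212202e+00]), 'force': array([-1.65561755, -0.37876564, -0.99139848]), 'torque': array([-0.01263376,  0.01325855,  0.01177839]), 'width': 0.07298386935075182}
```

View pics/both2.png

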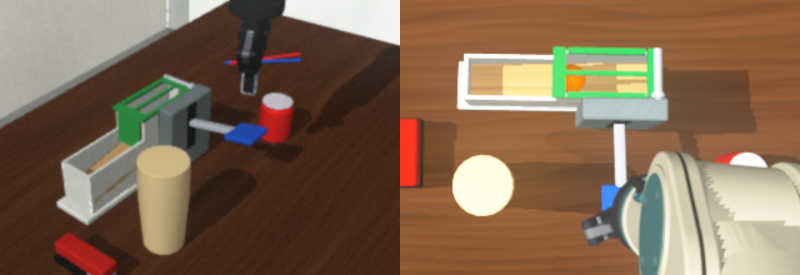

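```bash
python3 - <<'E'
from h import *
for f in('top2','side2'):
    im=dict(np.load(f'pics/{f}.npz'))
    for p in([470,-88,189],[470,-88,117],[470,-88,260]):
        q=np.linalg.inv(im['pose'])@np.array(p+[1]); q=q[:3]*[1,-1,-1]; q=im['K']@q; print(f,p,(q[:2]/q[2]).round())
im=dict(np.load('pics/top2.npz'))
a=im['pixels'];cv2.imwrite('pics/c2.png',cv2.resize(a[260:420,300:500],(800,640))[:600,:,::-1])
E
```

```text
top2 [470, -88, 189] [384. 316.]
top2 [470, -88, 117] [376. 314.]
top2 [470, -88, 260] [393. 318.]
side2 [470, -88, 189] [399. 192.]
side2 [470, -88, 117] [396. 224.]
side2 [470, -88, 260] [402. 157.]
```

View pics/c2.png

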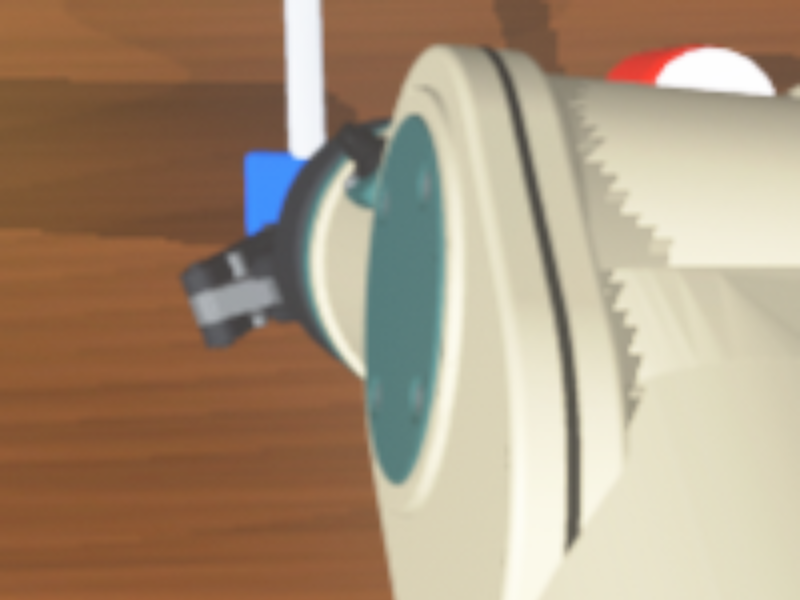

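Request:
arm_command([
  [[0,0,10,0,0,0],[0,0,25,0,0,0],[0,0,40,0,0,0],[0,0,52,0,0,0],[0,0,60,0,0,0],[0,0,65,0,0,0],[0,0,69,0,0,0],[0,0,73,0,0,0],[0,0,77,0,0,0],[0,0,81,0,0,0],[0,0,85,0,0,0],[0,0,89,0,0,0],[0,0,93,0,0,0],[0,0,97,0,0,0],[0,0,100,0,0,0]],
])

```text
clock: 3.12
eef_pos: [470.3, -87.9, 88.8]
tool_rot: [3.141, 0.0, -1.233]
force: [-3.2, -0.9, 3.5]
width: 0.2
```

Request:
arm_command([
  [[0,0,3,0,0,0],[0,0,6,0,0,0],[0,0,9,0,0,0],[0,0,12,0,0,0],[0,0,15,0,0,0],[0,0,18,0,0,0],[0,0,20,0,0,0],[0,0,21,0,0,0],[0,0,22,0,0,0],[0,0,22,0,0,0]],
])

```text
clock: 3.95
eef_pos: [472.0, -88.0, 67.5]
tool_rot: [-3.14, -0.001, -1.233]
force: [0.3, 0.7, 5.5]
width: 0.2
```

Request:
arm_command([
  [[0,0,1,0,0,0],[0,0,2,0,0,0],[0,0,2,0,0,0]],
])

```text
clock: 4.2
eef_pos: [472.3, -88.0, 65.6]
tool_rot: [-3.139, -0.001, -1.233]
force: [1.5, -1.3, 5.7]
width: 0.0
```

```bash
python3 - <<'E'
from h import *
a=snap('side','side3.png')['pixels'];b=snap('top','top3.png')['pixels']
cv2.imwrite('pics/both3.png',np.hstack([cv2.resize(a[120:340,200:520],(400,275)),cv2.resize(b[150:370,200:520],(400,275))])[:,:,::-1])
s=sensors.read_state();print(s['clock'],s['eef_pos'],s['force'])
E
```

```text
4.3 [472.28155713 -88.04147675  65.73570111] [ 1.16313084 -0.00570203  5.4633464 ]
```

View pics/both3.png

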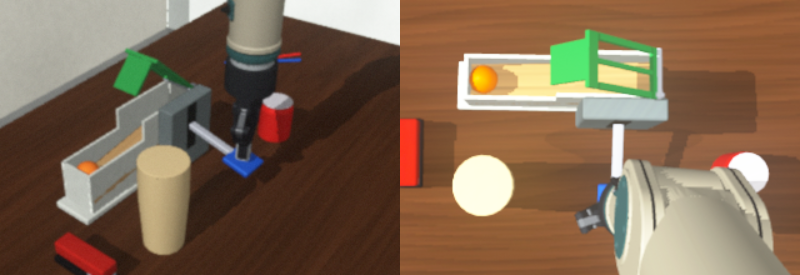

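The lid is up and the ball is in the tray (left end, crop (484,78)). I'll press a little further to be sure of the stop, then hold and measure the lid and ball.

Request:
arm_command([
  [[0,0,1,0,0,0],[0,0,2,0,0,0],[0,0,2,0,0,0],[0,0,2,0,0,0],[0,0,2,0,0,0],[0,0,2,0,0,0],[0,0,2,0,0,0],[0,0,2,0,0,0],[0,0,2,0,0,0],[0,0,2,0,0,0],[0,0,2,0,0,0],[0,0,2,0,0,0]],
])

```text
clock: 5.3
eef_pos: [472.5, -88.1, 64.7]
tool_rot: [-3.138, -0.002, -1.233]
force: [-2.0, -0.7, 16.9]
width: -0.1
```

```bash
cat > m.py <<'E'
from h import *
import sys
for n in('top','side'):
    im=snap(n,n+sys.argv[1]+'.png'); c=cloud(im); hsv=cv2.cvtColor(im['pixels'],cv2.COLOR_RGB2HSV); H,S,V=hsv[...,0].astype(int),hsv[...,1],hsv[...,2]
    inr=(im['z_map']>0)&(c[...,0]>400)&(c[...,0]<800)&(abs(c[...,1])<300)&(c[...,2]>15)
    for k,m in dict(green=(H>45)&(H<80)&(S>120),orange=(H>5)&(H<16)&(S>190)&(V>180)&(c[...,1]>0),red=((H<5)|(H>175))&(S>170)).items():
        p=c[m&inr]
        if len(p)>10: print(n,k,len(p),p.mean(0).round(1),np.percentile(p,2,0).round(),np.percentile(p,98,0).round())
s=sensors.read_state();print(s['clock'],s['eef_pos'],s['force'])
E
python3 m.py 4
```

```text
top green 2021 [640.  -54.9 188.1] [ 606. -136.  133.] [670.  -5. 218.]
top orange 90 [638.1  92.3  67.5] [528.  69.  39.] [661. 215.  77.]
top red 1059 [545.5 147.3  42. ] [ 505. -251.   27.] [593. 213.  65.]
side green 890 [634.7 -41.1 186.6] [ 602. -130.  133.] [663.  -3. 215.]
side orange 81 [640.9  91.5  76.8] [631.  82.  73.] [654. 100.  80.]
side red 1507 [524.4  40.   39.9] [ 475. -267.   18.] [589. 216.  67.]
5.4 [472.49320475 -88.07565039  64.71737239] [-1.10068443 -0.10207943 15.15202713]
```

Force has risen to 16 N, so the lever is on its stop. The lid edge is at z 218, and the ball is at about dispenser y 100. I'll hold a bit longer and re-check that the ball is at rest.

Request:
arm_command([
  [[0,0,0,0,0,0],[0,0,0,0,0,0],[0,0,0,0,0,0],[0,0,0,0,0,0],[0,0,0,0,0,0],[0,0,0,0,0,0],[0,0,0,0,0,0],[0,0,0,0,0,0],[0,0,0,0,0,0],[0,0,0,0,0,0]],
])

```text
clock: 6.23
eef_pos: [472.5, -88.1, 64.7]
tool_rot: [-3.138, -0.002, -1.233]
force: [-0.1, 0.6, 16.2]
width: 0.2
```

```bash
python3 m.py 5
```

```text
top green 2015 [640.  -54.8 188.3] [ 606. -136.  132.] [670.  -5. 218.]
top orange 92 [638.5  91.7  68.2] [528.  69.  39.] [661. 215.  76.]
top red 1054 [545.5 147.5  42.2] [ 505. -252.   27.] [593. 213.  65.]
side green 893 [634.7 -40.9 186.9] [ 602. -129.  134.] [663.  -3. 216.]
side orange 81 [641.   91.4  76.8] [630.  81.  74.] [653.  99.  80.]
side red 1505 [524.4  40.6  40. ] [ 475. -267.   19.] [589. 216.  67.]
6.3333 [472.49735781 -88.09629706  64.7409314 ] [-0.47891747 -0.44188473 16.15259677]
```

Request:
arm_command([
  [[0,0,-1,0,0,0],[0,0,-2,0,0,0],[0,0,-3.5,0,0,0],[0,0,-5,0,0,0],[0,0,-6.5,0,0,0],[0,0,-8,0,0,0],[0,0,-9.5,0,0,0],[0,0,-11,0,0,0],[0,0,-12.5,0,0,0],[0,0,-14,0,0,0],[0,0,-15.5,0,0,0],[0,0,-17,0,0,0],[0,0,-18.5,0,0,0],[0,0,-20,0,0,0],[0,0,-21.5,0,0,0],[0,0,-23,0,0,0],[0,0,-24.5,0,0,0],[0,0,-26,0,0,0],[0,0,-27.5,0,0,0],[0,0,-29,0,0,0]],
])

```text
clock: 8.0
eef_pos: [470.3, -88.0, 92.4]
tool_rot: [3.141, 0.0, -1.233]
force: [-2.1, -0.6, 3.3]
width: 0.1
```

Request:
arm_command([
  [[0,0,-1.5,0,0,0],[0,0,-3,0,0,0],[0,0,-4.5,0,0,0],[0,0,-6,0,0,0],[0,0,-7.5,0,0,0],[0,0,-9,0,0,0],[0,0,-10.5,0,0,0],[0,0,-12,0,0,0],[0,0,-13.5,0,0,0],[0,0,-15,0,0,0],[0,0,-16.5,0,0,0],[0,0,-18,0,0,0],[0,0,-19.5,0,0,0],[0,0,-21,0,0,0],[0,0,-22.5,0,0,0],[0,0,-24,0,0,0],[0,0,-25,0,0,0],[0,0,-26,0,0,0],[0,0,-27,0,0,0],[0,0,-28,0,0,0]],
])

```text
clock: 9.67
eef_pos: [469.7, -87.8, 120.1]
tool_rot: [3.14, 0.001, -1.233]
force: [-0.3, -0.4, -0.3]
width: 0.1
```

Contact is lost at about z 120, so the lever is up. I'll raise slowly a little more, then move clear.

Request:
arm_command([
  [[0,0,-1,0,0,0],[0,0,-2,0,0,0],[0,0,-3,0,0,0],[0,0,-4,0,0,0],[0,0,-6,0,0,0],[0,0,-10,0,0,0],[0,0,-18,0,0,0],[0,0,-30,0,0,0],[0,0,-45,0,0,0],[0,0,-60,0,0,0],[0,0,-75,0,0,0],[0,0,-90,0,0,0],[0,0,-98,0,0,0],[0,0,-100,0,0,0],[0,0,-100,0,0,0],[0,0,-100,0,0,0]],
])

```text
clock: 11.0
eef_pos: [470.4, -87.9, 219.9]
tool_rot: [3.141, 0.0, -1.233]
force: [-0.3, -0.5, -0.2]
width: -0.3
```

```bash
python3 m.py 6; python3 - <<'E'
import cv2,numpy as np
a=cv2.imread('pics/side6.png');b=cv2.imread('pics/top6.png')
cv2.imwrite('pics/both6.png',np.hstack([cv2.resize(a[120:340,200:520],(400,275)),cv2.resize(b[150:370,200:520],(400,275))]))
E
```

```text
top green 1322 [642.  -65.2 126.7] [ 607. -135.  123.] [672.  -8. 130.]
top orange 93 [637.   93.5  66.8] [526.  69.  38.] [661. 215.  76.]
top red 989 [547.1 172.8  41.1] [ 505. -252.   28.] [593. 213.  63.]
side green 860 [641.5 -38.  111.7] [ 608. -133.   68.] [669.  -6. 127.]
side orange 81 [641.   91.4  76.8] [632.  82.  73.] [655.  99.  80.]
side red 1465 [524.9  47.3  39.6] [ 475. -267.   19.] [589. 216.  66.]
11.1 [470.19719139 -87.87266031 219.54396963] [0.52924146 0.0474275  0.80058776]
```

View pics/both6.png

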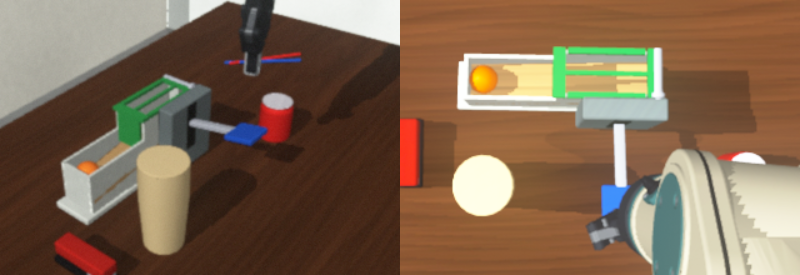

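The lid is shut, with the same green heights as at the start. The lever is up, the ball lies in the tray at crop (484,78), and the bystanders haven't moved. Handing in.

```bash
python3 -c "
from cell import order
print(order.finish_job())"
```

```text
the job is handed in; nothing more can be done
None
```

The ball is out and at rest in the catch tray, the lid is shut again, and the job is handed in at about 11 s; no verdict was reported.

- **Press:** I pushed the blue pad down with the closed fingertips. The force rose from about 5.5 N to 16 N, so the lever was on its stop, and the lid's edge stood about 218 mm above the desk. I held it for about 2 s. Two measurements 0.9 s apart put the ball in the same place, at about dispenser y 100 mm.
- **Release:** I eased the lever up over about 3.3 s at roughly 18 mm/s. I lost contact at about z 120 mm, then rose to z 220 mm.
- **Last checks:** The lid's heights match the start (123–130 mm) and the lever looks fully up. The ball is still in the tray, the tool force is near zero, and the tin and stapler measure where they were. I checked the tumbler only by eye in the pictures, and it shows no shift. No check failed or disagreed.
- **Not measured:** I inferred the lever and lid angles from these positions and forces, and the lid's closing speed from the tool speed.

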